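# Start the bakers' timers in order

### The arm

A 6-joint arm with a two-finger parallel gripper is mounted at the origin on the work surface. World frame = base frame: x ahead of the robot, y to its left, z up, the work surface at z = 0. Lengths are in m, angles in rad, forces in N, time in s.
With the tool pointing down it reaches from about 0.35 to 0.875 m from the base axis. Payload 4.2 kg.
Tool frame: the origin (TCP) lies at the very end of the fingers, on their centre line; the grasp point (between the pads) lies r.grasp_offset behind it (r.grasp_offset is the distance from the TCP to the grasp point, in m); y points along the fingers, z is the direction in which the jaws open and shut, and the axes are right-handed (so a half turn about y gives the same grasp; the last joint's range is limited). The gripper opens to 87 mm and grips with 3 to 60 N. Pads are 19 mm wide; open, the fingers measure 117 mm over their backs; the gripper's body (75 mm by 190 mm) begins 51 mm behind the grasp point.
Start: joints at [-0.912, 0.385, 0.008, 0, -1.194, -0.259], TCP at [0.243, -0.576, 0.223] pointing down, gripper open.
Joint ranges: [-3.14, 3.14], [-1.21, 2.06], [-1.07, 1.41], [-3.16, 2.05], [-2.99, -0.16], [-3.1, 3.1]. Speed limits (rad/s): [2.79, 2.79, 3.14, 3.14, 3.14, 3.14].

### API

Orientations are given as [roll, pitch, yaw] about the fixed x, y, z axes, in that order (R = Rz(yaw) Ry(pitch) Rx(roll)).
In Python, from workcell import r, vision, close_job gives the robot as it stands.
- The arm moves only by the tool servo_tool, never from a script. Its arguments are lists of equal length, an entry for each row: "delta_rot": the turn, a rotation vector about the world's x, y, z in degrees, a list of three; "travel": the shift along the world's x, y, z in m, a list of three; "gripper": the closure in counts, from 0 (fully open) to 255 (shut). In form: {"delta_rot": [[rx, ry, rz], ...], "travel": [[tx, ty, tz], ...], "gripper": [gripper, ...]}. A call has exactly 5 rows; each row is the pose to reach, as a shift and turn from the pose commanded when the call began; what a row does not reach only later rows make up. A row lasts 1/8 s, in which the tool goes at most 62.5 mm and 10.7 degrees, less where a joint would pass 70% of its speed; a pose out of reach is approached as far as the arm can. A call with a gripper value outside its range is refused whole. The fingers move at their own pace and stop on an object; the grip force is fixed at half the most. Time passes only in rows, so rows that repeat a pose let the fingers close, or fill a call up. It gives the time, the measured TCP pose, the force and the opening at its end, in the units of the state.
- r.observe(): the state, without advancing time (a new reading comes with each control period).
- vision.read_camera(name): name is "scene" or "top" or "wrist"; returns a dict with "color" (400x640x3 uint8, red, green, blue), "K" (3x3 intrinsics, pixels), "extrinsics" (4x4, takes a point from camera to world coordinates); the wrist camera has in their place "tool_from_camera" (4x4, takes a point from camera to tool coordinates, whose origin is the TCP and whose axes are the tool frame's). Camera axes: x right, y up, looking along -z (the intrinsics and any distortion apply to the point x, -y, -z); pixel columns grow to the right and rows downward; lengths in m; the calibration is good to about 2 mm. The wrist camera is an equidistant fisheye: a pixel r from the principal point sees the ray r / f radians off the axis. A picture is of the moment at which its call begins: read the wrist's pose just before it. There is no depth.
- close_job(): hands the job in, once; it reports no verdict.
The state is a dict: "t": time; "qpos": joint angles; "joint_velocities": joint speeds; "joint_torque": joint torques, N m; "ee_pos": TCP position; "tool_rot": TCP orientation; "contact_force": force on the tool from outside, world axes, zero at the start; "ft_torque": the same for the moment, N m; "opening": finger opening in m.
Only numpy, scipy, OpenCV 4.12 (cv2) and the standard library are available. Lean on these libraries where they do the work, as an engineer would, in place of code of your own. Each camera call takes 0.05 s, during which the arm holds its last target.

### The job

The three cakes go into the oven one after another, so start their timers in that order: press the plunger on top of the red timer fully down, then the yellow one, then the blue one, each with a light push of the fingertips. Leave the green timer unstarted. Do not pick up, tip or shove any timer, leave everything else on the bench where it is, and finish with the hand clear.

Things in the scene. Friction and masses are not known exactly. Their poses are not given: they have to be found in the camera images.
- timer_red: the red kitchen timer: a loose, upright white round housing 72 mm across and 34 mm high, with a red band round its foot and a red plunger cap on top; about 0.3 kg; origin at the centre of its underside, z up
- plunger_red_top (a point): centre of the top face of the red timer's plunger cap. The cap is a red mushroom button 34 mm across and 9 mm thick on the timer's axis; its flat top stands 58 mm above the worktop when up and 48 mm when fully down (still 14 mm proud of the housing). The cap sits on a rubber cushion: pushed with more than 3.5 N it sinks a further 1 mm for each 3.5 N, at most 4 mm, and springs back when let go
- plunger_red (a joint): how far the red plunger is pressed down, in m: 0 fully up, 0.010 fully down (at its stop). It resists with a steady 2.5 N or so, has no return spring and stays where it is left; it starts 0 to 0.0015
- timer_yellow: the yellow kitchen timer: a loose, upright white round housing 72 mm across and 34 mm high, with a yellow band round its foot and a yellow plunger cap on top; about 0.3 kg; origin at the centre of its underside, z up
- plunger_yellow_top (a point): centre of the top face of the yellow timer's plunger cap. The cap is a yellow mushroom button 34 mm across and 9 mm thick on the timer's axis; its flat top stands 58 mm above the worktop when up and 48 mm when fully down (still 14 mm proud of the housing). The cap sits on a rubber cushion: pushed with more than 3.5 N it sinks a further 1 mm for each 3.5 N, at most 4 mm, and springs back when let go
- plunger_yellow (a joint): how far the yellow plunger is pressed down, in m: 0 fully up, 0.010 fully down (at its stop). It resists with a steady 2.5 N or so, has no return spring and stays where it is left; it starts 0 to 0.0015
- timer_blue: the blue kitchen timer: a loose, upright white round housing 72 mm across and 34 mm high, with a blue band round its foot and a blue plunger cap on top; about 0.3 kg; origin at the centre of its underside, z up
- plunger_blue_top (a point): centre of the top face of the blue timer's plunger cap. The cap is a blue mushroom button 34 mm across and 9 mm thick on the timer's axis; its flat top stands 58 mm above the worktop when up and 48 mm when fully down (still 14 mm proud of the housing). The cap sits on a rubber cushion: pushed with more than 3.5 N it sinks a further 1 mm for each 3.5 N, at most 4 mm, and springs back when let go
- plunger_blue (a joint): how far the blue plunger is pressed down, in m: 0 fully up, 0.010 fully down (at its stop). It resists with a steady 2.5 N or so, has no return spring and stays where it is left; it starts 0 to 0.0015
- timer_green: the green kitchen timer: a loose, upright white round housing 72 mm across and 34 mm high, with a green band round its foot and a green plunger cap on top; about 0.3 kg; origin at the centre of its underside, z up
- plunger_green_top (a point): centre of the top face of the green timer's plunger cap. The cap is a green mushroom button 34 mm across and 9 mm thick on the timer's axis; its flat top stands 58 mm above the worktop when up and 48 mm when fully down (still 14 mm proud of the housing). The cap sits on a rubber cushion: pushed with more than 3.5 N it sinks a further 1 mm for each 3.5 N, at most 4 mm, and springs back when let go
- plunger_green (a joint): how far the green plunger is pressed down, in m: 0 fully up, 0.010 fully down (at its stop). It resists with a steady 2.5 N or so, has no return spring and stays where it is left; it starts 0 to 0.0015
- tin_small: empty round aluminium cake tin, 96 mm across, 45 mm high; loose bystander; origin at the centre of its underside
- tin_large: empty round aluminium cake tin, 124 mm across, 50 mm high; loose bystander; origin at the centre of its underside
- sugar_jar: white ceramic jar with a wooden lid, 64 mm across, 85 mm high; loose bystander; origin at the centre of its underside
- cup: green glass cup, 72 mm across, 75 mm high; loose bystander; origin at the centre of its underside
- spatula: orange spatula, 240 mm long, lying flat on the worktop; loose bystander; origin near the middle of its length, x along it
- egg_cup: white egg cup with an egg in it, one solid piece 48 mm across, 83 mm high; loose bystander; origin at the centre of its underside

How it is judged:
By the outcome, as a careful person would: the job done as asked, in the order asked, and still so for the second after the job is handed in, with the robot touching nothing.
It also fails if it takes over 48 s, if anything falls off the work surface, if the arm or the gripper's body presses on something with over 40 N, if the wrist force passes 120 N, or if a joint passes its speed limit or range.

## Working session

There is one attempt and no reset: what is moved stays moved. The work goes in short steps, Python scripts to look and compute and a tool call to move; the robot and the scene stay as the last step left them, time stands still between calls to the robot, and variables do not carry over. Pictures are saved under pics/ and viewed, and the job is handed in when it is done.

Besides the shell and the picture viewer there is one more tool, called after ">>>" in YAML: its name, and indented under it one key for each argument. servo_tool: Moves the arm, as the interface text tells. Its arguments: {"type":"object","properties":{"delta_rot":{"type":"array","items":{"type":"array","items":{"type":"number"}}},"travel":{"type":"array","items":{"type":"array","items":{"type":"number"}}},"gripper":{"type":"array","items":{"type":"number"}}},"required":["delta_rot","travel","gripper"]}

```bash
mkdir -p pics; python3 - <<'E'
from workcell import r, vision
import cv2
s=r.observe(); print({k:(v.round(4) if hasattr(v,'round') else v) for k,v in s.items()}, r.grasp_offset)
for n in ["scene","top"]:
    d=vision.read_camera(n); cv2.imwrite(f"pics/{n}0.png",d["color"][:,:,::-1]); print(n,d["K"],d["extrinsics"],[k for k in d])
E
```

```text
{'t': 0.0, 'qpos': array([-9.124e-01,  3.856e-01,  6.600e-03, -5.000e-04, -1.194e+00,
       -2.586e-01]), 'joint_velocities': array([-0.0012,  0.0006,  0.0009, -0.0005,  0.    ,  0.001 ]), 'joint_torque': array([ 5.00000e-04, -3.90668e+01,  1.87412e+01,  4.22000e+00,
        1.10000e-02, -2.00000e-04]), 'ee_pos': array([ 0.2431, -0.5751,  0.2214]), 'tool_rot': array([-1.5686e+00,  1.0000e-04,  3.9970e-01]), 'contact_force': array([-0.196 , -0.2542,  0.0064]), 'ft_torque': array([-0.0083,  0.0256,  0.0325]), 'opening': 0.08700212662438175} 0.0187
scene [[411.73856103   0.         318.46462207]
 [  0.         411.73856103 199.49470527]
 [  0.           0.           1.        ]] [[-0.65400711 -0.40956718  0.63602628  1.19902336]
 [ 0.75646751 -0.34782514  0.55387235  0.54980449]
 [-0.005622    0.84336967  0.53730438  0.60631168]
 [ 0.          0.          0.          1.        ]] ['color', 'K', 'extrinsics']
top [[439.1253969    0.         323.6658947 ]
 [  0.         439.1253969  200.56059028]
 [  0.           0.           1.        ]] [[-0.00838482  0.98548555 -0.16955213  0.3658832 ]
 [-0.99965151 -0.00401643  0.02609084 -0.02264005]
 [ 0.02503115  0.1697118   0.98517579  1.12120143]
 [ 0.          0.          0.          1.        ]] ['color', 'K', 'extrinsics']
```

View pics/scene0.png

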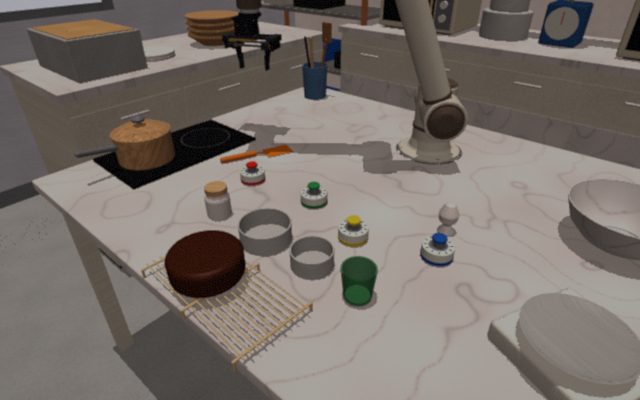

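View pics/top0.png

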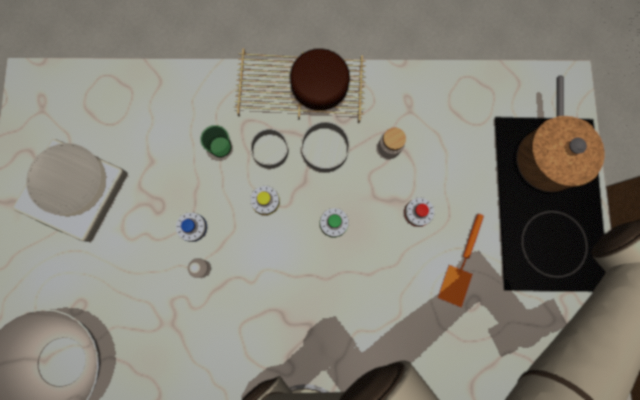

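The top view shows the caps at red (421,211), yellow (264,198), blue (189,226) and green (335,221). The scene view has them at red (252,166), yellow (353,220), blue (439,239) and green (314,187). Next I triangulate them.

```bash
cat > h.py <<'E'
import cv2, numpy as np
def mask(img,c):
    h=cv2.cvtColor(img,cv2.COLOR_RGB2HSV); H,S,V=[h[...,i].astype(int) for i in range(3)]
    m={'red':((H<5)|(H>172)),'yellow':(H>22)&(H<35),'blue':(H>100)&(H<125),'green':(H>50)&(H<85)}[c]
    return (m&(S>150)&(V>70)).astype(np.uint8)
def ray(d,u,v):
    K=d['K'];E=d['extrinsics']
    p=np.array([(u-K[0,2])/K[0,0],-(v-K[1,2])/K[1,1],-1]); return E[:3,3],E[:3,:3]@p
def plane(d,u,v,z):
    o,w=ray(d,u,v); return o+w*(z-o[2])/w[2]
E
python3 - <<'E'
from workcell import r, vision
from h import *
win={'top':{'red':(421,211),'yellow':(264,198),'blue':(189,226),'green':(335,221)},'scene':{'red':(252,166),'yellow':(353,220),'blue':(439,239),'green':(314,187)}}
for n in win:
    d=vision.read_camera(n); m0=d['color']
    for c,(u,v) in win[n].items():
        m=mask(m0,c); nn,l,st,ce=cv2.connectedComponentsWithStats(m)
        i=[k for k in range(1,nn) if abs(ce[k][0]-u)<22 and abs(ce[k][1]-v)<22 and st[k][4]>8]
        for k in i: print(n,c,ce[k].round(1),st[k], 'z.053',plane(d,*ce[k],.053).round(4))
    x=cv2.resize(m0[150:270,150:450] if n=='top' else m0[150:270,230:470],None,fx=2.6,fy=2.6,interpolation=cv2.INTER_CUBIC)
    cv2.imwrite(f'pics/{n}z.png',x[:,:,::-1])
E
```

```text
top red [421.6 209.9] [416 204  12  13 119] z.053 [ 0.5254 -0.2931  0.053 ]
top yellow [263.4 197.9] [258 192  12  13 114] z.053 [0.5569 0.0976 0.053 ]
top blue [187.5 225.3] [182 220  12  12 113] z.053 [0.4901 0.2801 0.053 ]
scene red [251.2 164.6] [247 162  10   7  52] z.053 [ 0.5279 -0.2914  0.053 ]
scene red [252.5 182.7] [242 180  22   5  37] z.053 [ 0.5951 -0.2097  0.053 ]
scene yellow [353.4 219.9] [347 216  13  10  94] z.053 [0.5581 0.0986 0.053 ]
scene blue [439.4 237.9] [433 233  14  11 108] z.053 [0.4914 0.2816 0.053 ]
scene green [313.4 185.1] [309 183  10   6  47] z.053 [ 0.4993 -0.077   0.053 ]
```

View pics/topz.png

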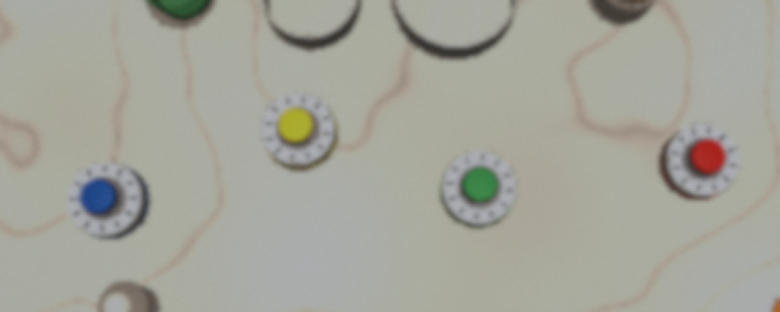

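Both cameras agree to about 2 mm: red (0.527,-0.292), yellow (0.5575,0.098), blue (0.491,0.281). Next I shut the jaws and move over red.

>>> servo_tool:
  delta_rot:
    - [0,0,0]
    - [0,0,0]
    - [0,0,0]
    - [0,0,0]
    - [0,0,0]
  travel:
    - [0.03,0.03,0]
    - [0.06,0.06,0]
    - [0.09,0.09,0]
    - [0.12,0.12,0]
    - [0.15,0.15,0]
  gripper: [255,255,255,255,255]

```text
t: 0.82
ee_pos: [0.3941, -0.4245, 0.2224]
tool_rot: [-1.571, 0.0, 0.4]
contact_force: [0.5, -0.1, -0.5]
opening: 0.0449
```

>>> servo_tool:
  delta_rot:
    - [0,0,0]
    - [0,0,0]
    - [0,0,0]
    - [0,0,0]
    - [0,0,0]
  travel:
    - [0.035,0.035,-0.02]
    - [0.07,0.07,-0.05]
    - [0.105,0.105,-0.08]
    - [0.134,0.133,-0.1]
    - [0.134,0.133,-0.1]
  gripper: [255,255,255,255,255]

```text
t: 1.45
ee_pos: [0.5278, -0.2904, 0.1202]
tool_rot: [-1.568, 0.003, 0.403]
contact_force: [0.5, 0.5, 0.5]
opening: 0.0021
```

>>> servo_tool:
  delta_rot:
    - [0,0,0]
    - [0,0,0]
    - [0,0,0]
    - [0,0,0]
    - [0,0,0]
  travel:
    - [0,0,-0.01]
    - [0,0,-0.02]
    - [0,0,-0.03]
    - [0,0,-0.03]
    - [0,0,-0.03]
  gripper: [255,255,255,255,255]

```text
t: 2.08
ee_pos: [0.5273, -0.2931, 0.0928]
tool_rot: [-1.571, -0.0, 0.399]
contact_force: [-0.1, 0.4, 0.7]
opening: 0.0005
```

```bash
python3 - <<'E'
from workcell import r, vision
from h import *
a=vision.read_camera('scene')['color'][90:230,160:360]; b=vision.read_camera('wrist')['color']
cv2.imwrite('pics/a1.png',cv2.resize(np.vstack([cv2.resize(a,(640,448)),b]),None,fx=.7,fy=.7)[:,:,::-1])
print(r.observe()['ee_pos'],r.observe()['contact_force'])
E
```

```text
[ 0.52753232 -0.292915    0.09302152] [ 0.33629873  0.36864662 -0.71199063]
```

View pics/a1.png

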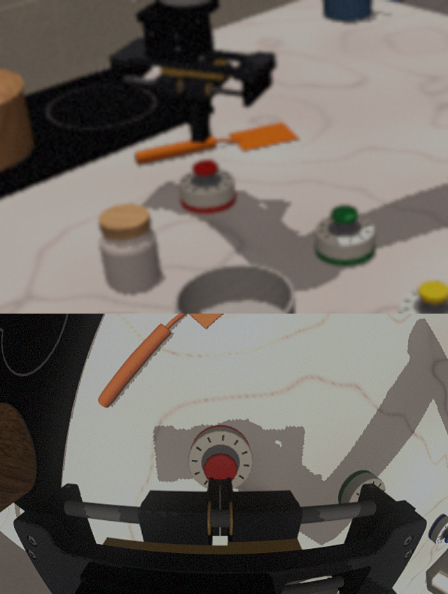

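The shut fingertips are right above the red cap in both views: scene crop about (203,140) over the cap at (205,168), wrist about (220,475). I'll descend gently.

>>> servo_tool:
  delta_rot:
    - [0,0,0]
    - [0,0,0]
    - [0,0,0]
    - [0,0,0]
    - [0,0,0]
  travel:
    - [0,0,-0.012]
    - [0,0,-0.024]
    - [0,0,-0.032]
    - [0,0,-0.037]
    - [0,0,-0.039]
  gripper: [255,255,255,255,255]

```text
t: 2.8
ee_pos: [0.5268, -0.2926, 0.0533]
tool_rot: [-1.57, 0.001, 0.4]
contact_force: [-1.4, 0.7, 2.3]
opening: 0.0003
```

>>> servo_tool:
  delta_rot:
    - [0,0,0]
    - [0,0,0]
    - [0,0,0]
    - [0,0,0]
    - [0,0,0]
  travel:
    - [0,0,-0.001]
    - [0,0,-0.002]
    - [0,0,-0.003]
    - [0,0,-0.004]
    - [0,0,-0.004]
  gripper: [255,255,255,255,255]

```text
t: 3.42
ee_pos: [0.5274, -0.2927, 0.0495]
tool_rot: [-1.571, -0.0, 0.4]
contact_force: [-1.3, -0.0, 1.6]
opening: 0.0005
```

>>> servo_tool:
  delta_rot:
    - [0,0,0]
    - [0,0,0]
    - [0,0,0]
    - [0,0,0]
    - [0,0,0]
  travel:
    - [0,0,-0.0005]
    - [0,0,-0.001]
    - [0,0,-0.0015]
    - [0,0,-0.002]
    - [0,0,-0.002]
  gripper: [255,255,255,255,255]

```text
t: 4.05
ee_pos: [0.5275, -0.2928, 0.048]
tool_rot: [-1.571, -0.0, 0.4]
contact_force: [-1.8, 0.7, 4.9]
opening: 0.0005
```

```bash
python3 - <<'E'
from workcell import r, vision
for i in range(3):
    s=r.observe(); print(s['t'],s['ee_pos'].round(4),s['contact_force'].round(2)); vision.read_camera('top')
E
```

```text
4.05 [ 0.5275 -0.2928  0.048 ] [-1.82  0.75  4.88]
4.1 [ 0.5275 -0.2928  0.048 ] [-2.13 -0.12  4.7 ]
4.15 [ 0.5275 -0.2928  0.048 ] [-2.47  0.47  4.68]
```

>>> servo_tool:
  delta_rot:
    - [0,0,0]
    - [0,0,0]
    - [0,0,0]
    - [0,0,0]
    - [0,0,0]
  travel:
    - [0,0,-0.0005]
    - [0,0,-0.001]
    - [0,0,-0.001]
    - [0,0,-0.001]
    - [0,0,-0.001]
  gripper: [255,255,255,255,255]

```text
t: 4.82
ee_pos: [0.5275, -0.2928, 0.0474]
tool_rot: [-1.571, -0.0, 0.4]
contact_force: [-2.5, 1.7, 6.5]
opening: 0.0003
```

Red is at its stop, with force climbing on the cushion at z≈0.0475. I'll lift and move to yellow, staying clear above green.

>>> servo_tool:
  delta_rot:
    - [0,0,0]
    - [0,0,0]
    - [0,0,0]
    - [0,0,0]
    - [0,0,0]
  travel:
    - [0,0,0.01]
    - [0,0,0.05]
    - [0,0,0.09]
    - [0.005,0.05,0.1]
    - [0.01,0.1,0.1]
  gripper: [255,255,255,255,255]

```text
t: 5.45
ee_pos: [0.5383, -0.192, 0.148]
tool_rot: [-1.572, -0.004, 0.398]
contact_force: [0.4, -0.6, -0.8]
opening: 0.0004
```

>>> servo_tool:
  delta_rot:
    - [0,0,0]
    - [0,0,0]
    - [0,0,0]
    - [0,0,0]
    - [0,0,0]
  travel:
    - [0.004,0.06,0]
    - [0.008,0.12,0]
    - [0.012,0.18,0]
    - [0.016,0.24,0]
    - [0.02,0.291,0]
  gripper: [255,255,255,255,255]

```text
t: 6.08
ee_pos: [0.5574, 0.1008, 0.1467]
tool_rot: [-1.57, -0.001, 0.401]
contact_force: [0.7, -0.7, 0.2]
opening: 0.0005
```

>>> servo_tool:
  delta_rot:
    - [0,0,0]
    - [0,0,0]
    - [0,0,0]
    - [0,0,0]
    - [0,0,0]
  travel:
    - [0,0,0]
    - [0,0,-0.03]
    - [0,0,-0.06]
    - [0,0,-0.075]
    - [0,0,-0.075]
  gripper: [255,255,255,255,255]

```text
t: 6.7
ee_pos: [0.5569, 0.0976, 0.0707]
tool_rot: [-1.571, 0.002, 0.399]
contact_force: [-0.6, 0.3, 0.2]
opening: 0.0005
```

```bash
python3 - <<'E'
from workcell import r, vision
from h import *
s=r.observe(); print(s['t'],s['ee_pos'].round(4),s['contact_force'].round(2))
d=vision.read_camera('scene');a=d['color'][90:260,200:400]; b=vision.read_camera('wrist')['color']
cv2.imwrite('pics/a2.png',cv2.resize(np.vstack([cv2.resize(a,(640,544)),b]),None,fx=.62,fy=.62)[:,:,::-1])
m=mask(d['color'],'red');nn,l,st,ce=cv2.connectedComponentsWithStats(m)
for k in range(1,nn):
    if abs(ce[k][0]-252)<20 and abs(ce[k][1]-170)<25: print(ce[k].round(1),st[k])
E
```

```text
6.7 [0.5569 0.0976 0.0707] [-0.6   0.26  0.21]
[251.4 167.4] [247 165  10   6  54]
[252.5 182.7] [242 180  22   5  37]
```

View pics/a2.png

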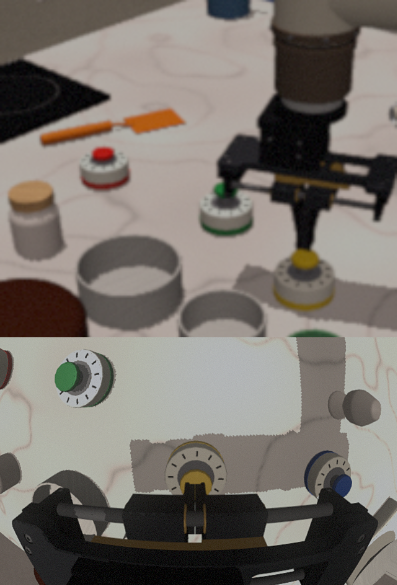

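Red's cap has dropped 2.8 px, which fits full travel, and its foot hasn't moved (252.5,182.7). The fingers are over the yellow cap (crop about (305,250)), so I'll press it.

>>> servo_tool:
  delta_rot:
    - [0,0,0]
    - [0,0,0]
    - [0,0,0]
    - [0,0,0]
    - [0,0,0]
  travel:
    - [0,0,-0.008]
    - [0,0,-0.012]
    - [0,0,-0.015]
    - [0,0,-0.017]
    - [0,0,-0.018]
  gripper: [255,255,255,255,255]

```text
t: 7.42
ee_pos: [0.5572, 0.0983, 0.0537]
tool_rot: [-1.571, 0.0, 0.4]
contact_force: [-0.8, 0.5, 2.8]
opening: 0.0003
```

>>> servo_tool:
  delta_rot:
    - [0,0,0]
    - [0,0,0]
    - [0,0,0]
    - [0,0,0]
    - [0,0,0]
  travel:
    - [0,0,-0.001]
    - [0,0,-0.002]
    - [0,0,-0.003]
    - [0,0,-0.004]
    - [0,0,-0.0045]
  gripper: [255,255,255,255,255]

```text
t: 8.05
ee_pos: [0.5573, 0.0983, 0.049]
tool_rot: [-1.571, 0.0, 0.4]
contact_force: [-0.9, 0.2, 1.8]
opening: 0.0005
```

>>> servo_tool:
  delta_rot:
    - [0,0,0]
    - [0,0,0]
    - [0,0,0]
    - [0,0,0]
    - [0,0,0]
  travel:
    - [0,0,-0.0005]
    - [0,0,-0.001]
    - [0,0,-0.0015]
    - [0,0,-0.0015]
    - [0,0,-0.0015]
  gripper: [255,255,255,255,255]

```text
t: 8.68
ee_pos: [0.5573, 0.0983, 0.0479]
tool_rot: [-1.571, -0.0, 0.4]
contact_force: [-2.2, -0.0, 5.6]
opening: 0.0004
```

>>> servo_tool:
  delta_rot:
    - [0,0,0]
    - [0,0,0]
    - [0,0,0]
    - [0,0,0]
    - [0,0,0]
  travel:
    - [0,0,-0.0005]
    - [0,0,-0.001]
    - [0,0,-0.001]
    - [0,0,-0.001]
    - [0,0,-0.001]
  gripper: [255,255,255,255,255]

```text
t: 9.3
ee_pos: [0.5573, 0.0983, 0.0473]
tool_rot: [-1.571, -0.0, 0.4]
contact_force: [-2.1, -0.5, 7.3]
opening: 0.0006
```

>>> servo_tool:
  delta_rot:
    - [0,0,0]
    - [0,0,0]
    - [0,0,0]
    - [0,0,0]
    - [0,0,0]
  travel:
    - [0,0,0.01]
    - [0,0,0.05]
    - [0,0,0.09]
    - [-0.01,0.03,0.1]
    - [-0.03,0.08,0.1]
  gripper: [255,255,255,255,255]

```text
t: 9.93
ee_pos: [0.5283, 0.1788, 0.1481]
tool_rot: [-1.57, -0.004, 0.397]
contact_force: [0.2, 0.1, -1.5]
opening: 0.0002
```

>>> servo_tool:
  delta_rot:
    - [0,0,0]
    - [0,0,0]
    - [0,0,0]
    - [0,0,0]
    - [0,0,0]
  travel:
    - [-0.018,0.05,0]
    - [-0.036,0.103,0]
    - [-0.036,0.103,-0.03]
    - [-0.036,0.103,-0.06]
    - [-0.036,0.103,-0.075]
  gripper: [255,255,255,255,255]

```text
t: 10.55
ee_pos: [0.4906, 0.281, 0.07]
tool_rot: [-1.571, 0.002, 0.4]
contact_force: [-0.2, 0.2, -0.3]
opening: 0.0006
```

```bash
python3 - <<'E'
from workcell import r, vision
from h import *
s=r.observe(); print(s['t'],s['ee_pos'].round(4),s['contact_force'].round(2))
d=vision.read_camera('scene');a=d['color'][130:300,300:500]; b=vision.read_camera('wrist')['color']
cv2.imwrite('pics/a3.png',cv2.resize(np.vstack([cv2.resize(a,(640,544)),b]),None,fx=.62,fy=.62)[:,:,::-1])
m=mask(d['color'],'yellow');nn,l,st,ce=cv2.connectedComponentsWithStats(m)
for k in range(1,nn):
    if abs(ce[k][0]-353)<20 and abs(ce[k][1]-225)<25: print(ce[k].round(1),st[k])
E
```

```text
10.55 [0.4906 0.281  0.07  ] [-0.2   0.21 -0.28]
[353.1 223.1] [347 219  13   9  95]
[341.7 240.4] [339 238   6   5   7]
[364.5 241.5] [364 241   2   2   2]
[353.9 244. ] [346 243  17   3  18]
```

View pics/a3.png

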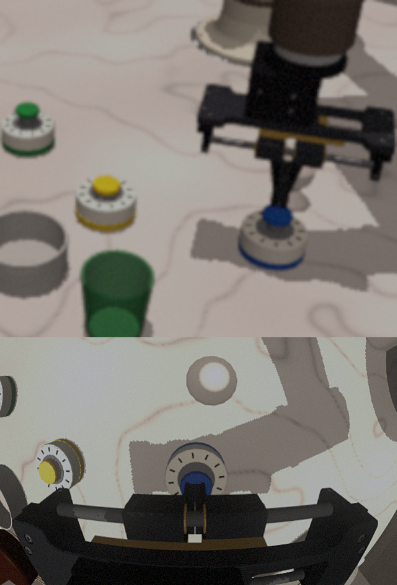

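Yellow's cap is down 3.2 px and the fingers are on line with the blue cap (crop (278,215)). The egg cup is clear below the gripper body. I'll press blue.

>>> servo_tool:
  delta_rot:
    - [0,0,0]
    - [0,0,0]
    - [0,0,0]
    - [0,0,0]
    - [0,0,0]
  travel:
    - [0,0,-0.008]
    - [0,0,-0.012]
    - [0,0,-0.015]
    - [0,0,-0.017]
    - [0,0,-0.018]
  gripper: [255,255,255,255,255]

```text
t: 11.28
ee_pos: [0.4916, 0.2814, 0.054]
tool_rot: [-1.571, -0.001, 0.4]
contact_force: [0.1, 0.1, 2.4]
opening: 0.0003
```

>>> servo_tool:
  delta_rot:
    - [0,0,0]
    - [0,0,0]
    - [0,0,0]
    - [0,0,0]
    - [0,0,0]
  travel:
    - [0,0,-0.001]
    - [0,0,-0.002]
    - [0,0,-0.003]
    - [0,0,-0.004]
    - [0,0,-0.0045]
  gripper: [255,255,255,255,255]

```text
t: 11.9
ee_pos: [0.4915, 0.2814, 0.0491]
tool_rot: [-1.571, -0.001, 0.4]
contact_force: [0.3, -0.3, 2.2]
opening: 0.0002
```

>>> servo_tool:
  delta_rot:
    - [0,0,0]
    - [0,0,0]
    - [0,0,0]
    - [0,0,0]
    - [0,0,0]
  travel:
    - [0,0,-0.0005]
    - [0,0,-0.001]
    - [0,0,-0.0015]
    - [0,0,-0.0015]
    - [0,0,-0.0015]
  gripper: [255,255,255,255,255]

```text
t: 12.52
ee_pos: [0.4915, 0.2815, 0.048]
tool_rot: [-1.571, -0.001, 0.4]
contact_force: [1.3, -1.8, 5.5]
opening: 0.0003
```

>>> servo_tool:
  delta_rot:
    - [0,0,0]
    - [0,0,0]
    - [0,0,0]
    - [0,0,0]
    - [0,0,0]
  travel:
    - [0,0,-0.0005]
    - [0,0,-0.001]
    - [0,0,-0.001]
    - [0,0,-0.001]
    - [0,0,-0.001]
  gripper: [255,255,255,255,255]

```text
t: 13.15
ee_pos: [0.4916, 0.2814, 0.0474]
tool_rot: [-1.571, -0.001, 0.4]
contact_force: [0.2, -2.1, 6.9]
opening: 0.0004
```

>>> servo_tool:
  delta_rot:
    - [0,0,0]
    - [0,0,0]
    - [0,0,0]
    - [0,0,0]
    - [0,0,0]
  travel:
    - [0,0,0.01]
    - [0,0,0.05]
    - [0,0,0.1]
    - [0,0,0.15]
    - [0,0,0.18]
  gripper: [255,255,255,255,255]

```text
t: 13.78
ee_pos: [0.491, 0.2816, 0.2291]
tool_rot: [-1.569, -0.002, 0.4]
contact_force: [-0.2, 0.0, -0.1]
opening: 0.0001
```

>>> servo_tool:
  delta_rot:
    - [0,0,0]
    - [0,0,0]
    - [0,0,0]
    - [0,0,0]
    - [0,0,0]
  travel:
    - [-0.02,0,0.02]
    - [-0.05,0,0.04]
    - [-0.06,0,0.06]
    - [-0.06,0,0.06]
    - [-0.06,0,0.06]
  gripper: [255,255,255,255,255]

```text
t: 14.4
ee_pos: [0.4308, 0.281, 0.2853]
tool_rot: [-1.571, 0.002, 0.4]
contact_force: [0.8, 0.1, -0.7]
opening: 0.0004
```

```bash
python3 - <<'E'
from workcell import r, vision
from h import *
s=r.observe(); print(s['t'],s['ee_pos'].round(4),s['contact_force'].round(2))
d=vision.read_camera('scene');cv2.imwrite('pics/end.png',d['color'][:,:,::-1])
for c,(u,v) in {'red':(252,166),'yellow':(353,220),'blue':(439,239),'green':(314,187)}.items():
  for n,im in (('start',cv2.imread('pics/scene0.png')[:,:,::-1].copy()),('end',d['color'])):
    nn,l,st,ce=cv2.connectedComponentsWithStats(mask(im,c))
    print(c,n,[(ce[k].round(1).tolist(),int(st[k][4])) for k in range(1,nn) if abs(ce[k][0]-u)<20 and abs(ce[k][1]-v)<30 and st[k][4]>6])
E
```

```text
14.4 [0.4308 0.281  0.2853] [ 0.81  0.12 -0.67]
red start [([251.3, 164.5], 51), ([252.8, 182.7], 37)]
red end [([251.4, 167.5], 55), ([252.7, 182.8], 36)]
yellow start [([353.3, 219.8], 93), ([350.0, 244.1], 8), ([357.5, 244.2], 8)]
yellow end [([353.0, 223.1], 95), ([349.1, 242.9], 27)]
blue start [([439.4, 237.9], 109)]
blue end [([438.8, 241.1], 114), ([432.7, 263.0], 7), ([440.1, 264.3], 10)]
green start [([313.5, 185.0], 46)]
green end [([313.4, 185.3], 49)]
```

View pics/end.png

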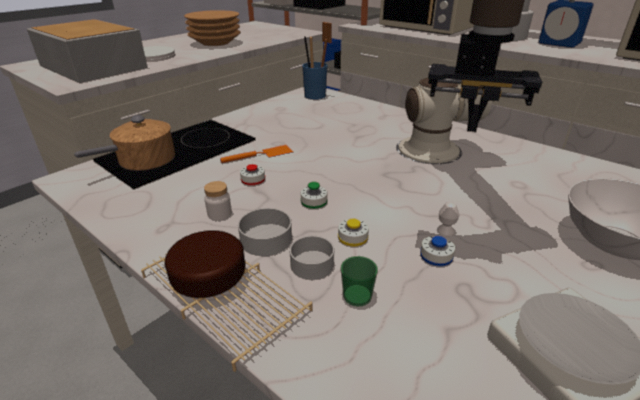

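The final view shows red (252,168), yellow (353,223) and blue (439,241) lowered by 3.0 to 3.3 px. Green (313,185) and the bystanders are unchanged, and the hand is clear.

```bash
python3 -c "
from workcell import close_job
print(close_job())"
```

```text
the job is handed in; nothing more can be done
None
```

I pressed the red, yellow and blue timers in that order with the shut fingertips, then handed the job in at about 14.5 s with the hand clear.

- **Press depth:** each press ended at about z = 0.0474 m with 6.5 to 7.3 N upward. The plunger's steady resistance had by then given way to the rubber cushion, so each was at its stop.
- **Camera check:** the three caps dropped 3.0 to 3.3 px in the scene view, which fits a full press given the small unknown starting depth. The green cap moved 0.3 px at most, within noise.
- **Nothing else moved:** red's foot band stayed within 0.1 px. The yellow and blue bands were too patchy to measure, but neither cap shifted sideways by more than 0.6 px. By eye, the other things on the bench were where they started.

No check failed or disagreed.

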